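# Find the hidden keyway and pin the fixture

### The arm

A 6-joint arm with a two-finger parallel gripper is mounted at the origin on the work surface. World frame = base frame: x ahead of the robot, y to its left, z up, the work surface at z = 0. Lengths are in m, angles in rad, forces in N, time in s.
With the tool pointing down it reaches from about 0.35 to 0.975 m from the base axis. Payload 17.4 kg.
Tool frame: the origin (TCP) lies between the finger pads; the fingertips stand 8 mm ahead of it and the grasp point (between the pads) lies 11 mm behind it; z points along the fingers, y is the line along which they close (so a half turn about z gives the same grasp; the last joint's range is limited). The gripper opens to 85 mm and grips with 20 to 120 N. Pads are 22 mm wide; open, the fingers measure 114 mm over their backs; the gripper's body (76 mm by 85 mm) begins 54 mm behind the grasp point. The pads swing forward as they close: fully open they stand 13 mm farther back than shut.
Start: joints at [-1.171, 0.116, 1.442, -0, 1.584, -0.038], TCP at [0.286, -0.611, 0.239] pointing down, gripper open.
Joint ranges: [-2.83, 2.83], [-0.83, 2.19], [0.07, 2.5], [-1.14, 4.28], [0.01, 3], [-2.97, 2.97]. Speed limits (rad/s): [1.89, 1.89, 2.22, 3.14, 3.14, 3.14].

### API

Orientations are given as a 3x3 rotation matrix whose columns are the frame's x, y, z axes.
In Python, from cell import robot gives the robot as it stands. The module is installed in compiled form; this text tells all that it offers.
- The arm moves only by the tool step_arm, never from a script. Its argument "steps" is one flat list of numbers, 5 for each row, row after row: the opening, from 0 (shut) to 1 (fully open), then the shift along the tool's x, y, z as a fraction of full scale, then the turn about the tool's z as a fraction of full scale. A call has exactly 5 rows; each row shifts and turns the commanded pose from where the row before left it, along the tool's axes as they then stand; what a row does not reach is not made up. Full scale, the value 1, is 0.02 m for a shift and 0.12 rad for a turn. A row lasts 1/12 s, in which the tool goes at most 41.7 mm and 7.16 degrees, less where a joint would pass 70% of its speed; a pose out of reach is approached as far as the arm can. A call with a number of a shift or a turn outside -1 to 1 is refused whole. A call with a gripper value outside its range is refused whole. The fingers move at their own pace and stop on an object; "grip_force" is the grip in N (left out, the last holds). Time passes only in rows, so rows that do not move let the fingers close, or fill a call up. It gives the time, the measured TCP pose, the force, the opening and the grip force at its end, in the units of the state.
- robot.state(): the state, without advancing time (a new reading comes with each control period).
- robot.read_camera(name): name is "scene" or "top" or "wrist"; returns the picture (420x560x3 uint8, red, green, blue); there is no depth.
- robot.calibration(name): a dict with "K" (3x3 intrinsics, pixels), "k1" (the pictures are not rectified: a ray, as slopes to the right and down, at radius r is drawn at 1 + k1 r^2 times it, then the intrinsics apply), "camera_from_world" (4x4, takes a point from world to camera coordinates); the wrist camera has in their place "hand_eye" (4x4, takes a point from camera to tool coordinates, whose origin is the TCP and whose axes are the flange's). Camera axes: x right, y down, z forward; pixel columns grow to the right and rows downward; lengths in m; the calibration is good to about 2 mm. A picture is of the moment at which its call begins: read the wrist's pose just before it. calibration takes no time and is no camera call.
- robot.hand_in(): hands the job in; it is judged then, once.
Trained networks look in the newest picture that a camera, given by its name, has taken for a name from the list of things; names that differ only in an ending like _2 or _b are one class to them, and where a whole thing is asked for, a point or a joint stands for the part that bears it (a point fixed in the world has none). Each returns a list of dicts, best first, with "confidence" (0 to 1); they miss things now and then, are a little off and sometimes report something else, mostly with a low value. They report only what shows in the picture. A call takes as long as a camera call. They do not tell look-alikes from the thing itself.
- robot.search_frame(label, camera): "centre" ([x, y, z] in m, in world coordinates, good to about 4 mm: the middle of the surface that is visible of it).
- robot.outline_of(label, camera): "pixels" (420x560 bool, what is visible of it).
- robot.pinpoint(label, camera): "centre" ([x, y, z] in m, in world coordinates, good to about 4 mm: a listed point, or the origin of a listed thing).
The state is a dict: "clock": time; "joint_pos": joint angles; "dq": joint speeds; "effort": joint torques, N m; "position": TCP position; "tool_rot": TCP orientation; "wrist_force": force on the tool from outside, world axes, zero at the start; "moment": the same for the moment, N m; "gripper_width": opening from 0.0 (shut) to 1.0 (fully open); "finger_force": force on a finger pad.
Only numpy, scipy, OpenCV 4.12 (cv2) and the standard library are available. Lean on these libraries where they do the work, as an engineer would, in place of code of your own. Each camera call takes 0.05 s, during which the arm holds its last target. There are 200 camera calls.

### The job

Lock the aluminium test fixture on the electronics bench: take the square-handled index pin out of its stand, put its shank into the wide pocket at the end of the fixture's channel, and drag it along the channel with light pressure on the sprung latch bar below until it drops into the keyway hidden in the bar. Stop there, seat the pin fully home and upright with its collar down on the fixture, and let go. Be gentle: the pin must never bear on the fixture with more than about 30 N; leave the round-handled gauge, the screwdriver and the circuit card where they are.

Things in the scene. Friction and masses are not known exactly. Their poses are not given: they have to be found in the camera images.
- pin: Index pin, 120 g (varies), 86 mm long: steel shank 8 mm in diameter and 31 mm long with a chamfered foot, then a steel collar 26 mm in diameter, 5 mm thick, then the handle. Origin at the tip of the shank, z up along the pin; collar underside at z = 31 mm, handle from 36 to 86 mm. Starts upright in a grey stand, hanging by its collar, tip 9 mm above the table
- pin_handle (a point): Middle of the pin's upright black square handle, 18 x 18 mm and 50 mm long, its sides square to x and y; 61 mm above the tip
- stand: Fixed grey plastic block 64 x 64 x 40 mm with a hole in the middle of its top, 9.5 mm wide and 36 mm deep, holding the index pin. Origin at the centre of its underside. An identical stand holds the gauge; which one stands where varies
- fixture: Fixed aluminium block 80 (x) by 290 (y) by 45 (z) mm; origin at the centre of its underside, y along its length. A straight channel is cut in its top. With the pin in the keyway and home, the collar lies on the block's top and the tip is at z = 14 mm; anywhere else the latch bar stops the tip at z = 23 mm or higher
- channel (a point): Point on the centre line of the channel, level with the block's top, at x = 0, y = 15 mm of the fixture: middle of the stretch where the keyway may be. The channel is 11 mm wide (x) and runs along y at x = 0 from the pocket (y = -48 mm) to y = +71 mm. Axes as the fixture's
- pocket (a point): Centre of the wide pocket at the channel's -y end, level with the block's top, at x = 0, y = -59 mm of the fixture. The pocket is 24 mm wide (x) and reaches from y = -71 to -48 mm, with slanted corners leading into the narrow channel
- latch_top (a point): Point on top of the dark steel latch bar, the floor of pocket and channel, 18 mm below the block's top; x = y = 0 of the fixture. The bar springs down: about 2 N to start, then 1.5 N per mm, hard stop at 4 mm; along y it is held fast. One keyway, 12 mm along y, cuts right across it, deeper than the pin reaches; its place varies and is not measured: centre at fixture y = -20 to +50 mm
- gauge: Bystander: gauge with a round black handle 22 mm in diameter and 45 mm long and a shank 20 mm long, 8 mm in diameter, standing in the other stand. Origin at the tip of its shank, 20 mm above the table
- driver: Bystander: screwdriver lying on the bench. Origin at the middle of its underside
- card: Bystander: circuit card 160 x 100 mm with a steel front strip 20 mm high, lying on the bench, origin under its centre
Things that resemble listed ones, but are neither listed nor needed, are in the scene too. Leave any pink or white look-alike of the pin alone.

How it is judged:
On the way, in this order (a step that is already met when the one before it is completed fails the run):
1. the index pin is lifted clear of its stand (height (world z) of pin above 0.042 m), for 0.1 s.
2. the pin stands in the pocket and bears on the latch bar (0.5 N or more) (x of pin in the frame of fixture between -0.012 and 0.012 m and y of pin in the frame of fixture between -0.071 and -0.047 m and z of pin in the frame of fixture between 0.02 and 0.029 m and contact force between pin and fixture above 0.5 N), for 0.05 s.
3. the pin moves along the channel bearing on the bar (0.3 N or more), its axis 27 mm or more from the pocket's end wall (x of pin in the frame of fixture between -0.008 and 0.008 m and y of pin in the frame of fixture between -0.044 and 0.07 m and z of pin in the frame of fixture between 0.02 and 0.029 m and contact force between pin and fixture above 0.3 N), for 0.05 s.
At the end, for the whole second after the job is handed in: The index pin stands in the keyway of the fixture's channel, fully home: its tip 11 to 16.5 mm above the fixture's underside (collar within 2.5 mm of the top), within 6 mm of the channel's centre line, within 7 degrees of upright, at rest and released (x of pin in the frame of fixture between -0.006 and 0.006 m and y of pin in the frame of fixture between -0.03 and 0.06 m and z of pin in the frame of fixture between 0.011 and 0.0165 m and angle between pin's own z axis and vertical below 0.12 rad and linear speed of pin below 0.01 m/s); the robot touches nothing.
It fails at once if the pin bears on the fixture with more than 30 N (contact force between pin and fixture above 30 N).
It fails at once if the round-handled gauge, the screwdriver or the circuit card is moved by more than 20 mm (distance of any of gauge, driver, card from where it was at the start of the episode above 0.02 m).
It also fails if it takes over 61 s, if anything falls off the work surface, if the arm or the gripper's body presses on something with over 40 N, if the wrist force passes 120 N, or if a joint passes its speed limit or range.

## Working session

There is one attempt and no reset: what is moved stays moved. The work goes in short steps, Python scripts to look and compute and a tool call to move; the robot and the scene stay as the last step left them, time stands still between calls to the robot, and variables do not carry over. Pictures are saved under pics/ and viewed, at most 10 in all, crops included, and the job is handed in when it is done.

Besides the shell and the picture viewer there is one more tool, called after "Request:" as name(argument=value, ...) on one line, values as JSON. step_arm: Moves the arm, as the interface text tells. Shift numbers are shares of 0.02 m and turn numbers shares of 0.12 rad, none past 1 either way. Its arguments: {"type":"object","properties":{"steps":{"type":"array"},"grip_force":{"type":"number"}},"required":["steps"]}

```bash
mkdir -p pics
python3 - <<'E'
from cell import robot
import cv2,numpy as np
s=robot.state();print({k:np.round(v,3).tolist() for k,v in s.items()})
a=robot.read_camera("scene");b=robot.read_camera("top")
cv2.imwrite("pics/a.png",a[:,:,::-1]);cv2.imwrite("pics/b.png",b[:,:,::-1])
for c in("top","scene"):
  for l in("pin","pin_handle","stand","fixture","channel","pocket","gauge","driver","card"):
    r=robot.pinpoint(l,c);print(c,l,[(np.round(d["centre"],3).tolist(),round(d["confidence"],2)) for d in r[:4]])
E
```

```text
{'clock': 0.0, 'joint_pos': [-1.171, 0.116, 1.442, -0.0, 1.584, -0.038], 'dq': [-0.001, 0.001, 0.001, -0.0, 0.002, 0.001], 'effort': [-0.002, -73.199, -63.249, -0.0, 0.006, 0.0], 'position': [0.286, -0.611, 0.239], 'tool_rot': [[0.906, 0.424, -0.0], [0.424, -0.906, 0.001], [0.0, -0.001, -1.0]], 'wrist_force': [-0.492, 0.253, 0.33], 'moment': [0.004, 0.071, 0.022], 'finger_force': 0.0, 'gripper_width': 1.003}
top pin [([0.611, -0.228, 0.01], 0.59), ([0.515, -0.179, 0.005], 0.54), ([0.618, -0.318, 0.001], 0.49)]
top pin_handle [([0.616, -0.318, 0.062], 0.65), ([0.394, -0.066, -0.0], 0.5), ([0.518, -0.18, 0.062], 0.47), ([0.614, -0.227, 0.074], 0.39)]
top stand [([0.611, -0.226, -0.0], 0.65)]
top fixture [([0.594, 0.07, 0.0], 0.97)]
top channel [([0.598, 0.086, 0.046], 0.57)]
top pocket [([0.584, 0.013, 0.048], 0.91)]
top gauge [([0.48, -0.298, 0.019], 0.59)]
top driver [([0.398, -0.067, -0.001], 0.58)]
top card [([0.593, 0.069, 0.029], 0.63), ([0.546, 0.449, -0.001], 0.57), ([0.479, -0.299, 0.019], 0.37)]
scene pin [([0.612, -0.319, 0.002], 0.82), ([0.613, -0.227, 0.009], 0.72), ([0.516, -0.182, 0.002], 0.64)]
scene pin_handle [([0.613, -0.319, 0.062], 0.9), ([0.516, -0.178, 0.063], 0.77), ([0.612, -0.232, 0.069], 0.54)]
scene stand [([0.613, -0.23, -0.004], 0.72)]
scene fixture [([0.592, 0.07, 0.003], 0.71)]
scene channel [([0.595, 0.083, 0.044], 0.67)]
scene pocket [([0.587, 0.01, 0.045], 0.79)]
scene gauge [([0.474, -0.3, 0.022], 0.72)]
scene driver [([0.396, -0.07, -0.001], 0.92)]
scene card [([0.545, 0.449, 0.002], 0.66)]
```

View pics/a.png

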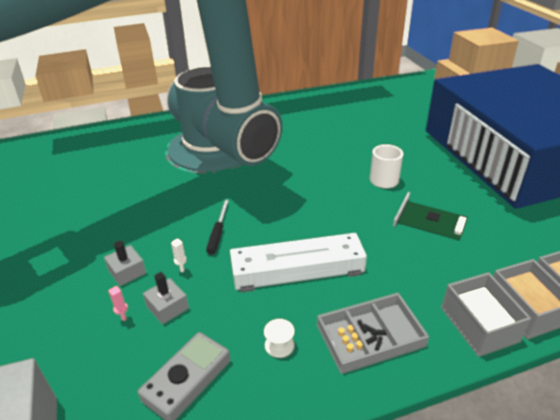

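View pics/b.png

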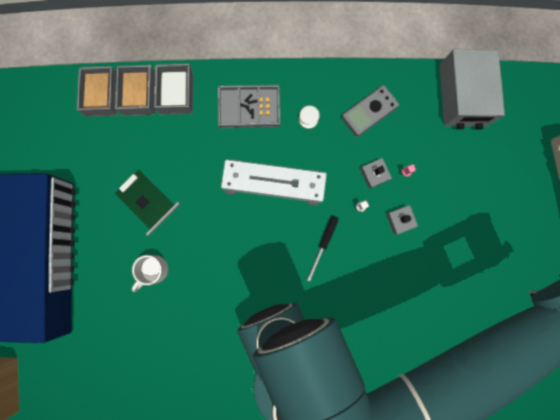

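The scene picture shows four candidates: the black handle in the near stand at scene (162,285), the black handle in the far stand at (121,250), the pink look-alike at (118,302) and the white one at (180,255). I'll check the two black ones in a close crop and measure the fixture's yaw.

```bash
cat > h.py <<'E'
from cell import robot
import cv2,numpy as np
def ray(cam,uv):
    c=robot.calibration(cam);K=np.array(c["K"]);T=np.array(c["camera_from_world"]) if cam!="wrist" else wristT(c)
    d=np.linalg.inv(K)@np.array([uv[0],uv[1],1.]);q=d[:2].copy()
    for _ in range(20): q=d[:2]/(1+c["k1"]*(q@q))
    R=T[:3,:3];return -R.T@T[:3,3],R.T@np.array([q[0],q[1],1])
def wristT(c):
    s=robot.state();M=np.eye(4);M[:3,:3]=s["tool_rot"];M[:3,3]=s["position"]
    return np.linalg.inv(M@np.array(c["hand_eye"]))
def onz(cam,uv,z):
    o,d=ray(cam,uv);return o+d*(z-o[2])/d[2]
E
python3 - <<'E'
from h import *
a=cv2.imread("pics/a.png");b=cv2.imread("pics/b.png")
ca=cv2.resize(a[225:330,95:200],(500,500),interpolation=3)
cb=cv2.resize(b[150:240,345:425],(300,338),interpolation=3)
cc=np.zeros((500,800,3),np.uint8);cc[:,:500]=ca;cc[:338,500:]=cb
cv2.imwrite("pics/c.png",cc)
for cam,im,lab in(("top",b,"t"),("scene",a,"s")):
    for l in("fixture","channel","stand"):
        r=robot.outline_of(l,cam)
        for d in r[:1]:
            m=np.array(d["pixels"]).astype(np.uint8);c=max(cv2.findContours(m,0,1)[0],key=cv2.contourArea)
            p=np.array([onz(cam,x[0].astype(float),.045 if l!="stand" else .04)[:2] for x in c],np.float32)
            print(cam,l,d["confidence"],cv2.minAreaRect(p*1000))
E
```

```text
top fixture 0.63 ((586.1516723632812, 72.42217254638672), (294.2568664550781, 102.32929229736328), 81.734619140625)
top channel 0.71 ((614.3214111328125, -229.3933563232422), (24.325088500976562, 35.54396057128906), 43.48017883300781)
top stand 0.92 ((607.6766967773438, -221.37100219726562), (64.89138793945312, 72.59693908691406), 22.9000186920166)
scene fixture 0.86 ((617.198974609375, 66.7334976196289), (291.374267578125, 134.8719024658203), 81.74950408935547)
scene channel 0.65 ((618.2178955078125, 66.25057983398438), (290.5520935058594, 132.36534118652344), 81.64685821533203)
scene stand 0.83 ((629.7171630859375, -225.29725646972656), (97.44807434082031, 74.87396240234375), 21.727516174316406)
```

View pics/c.png

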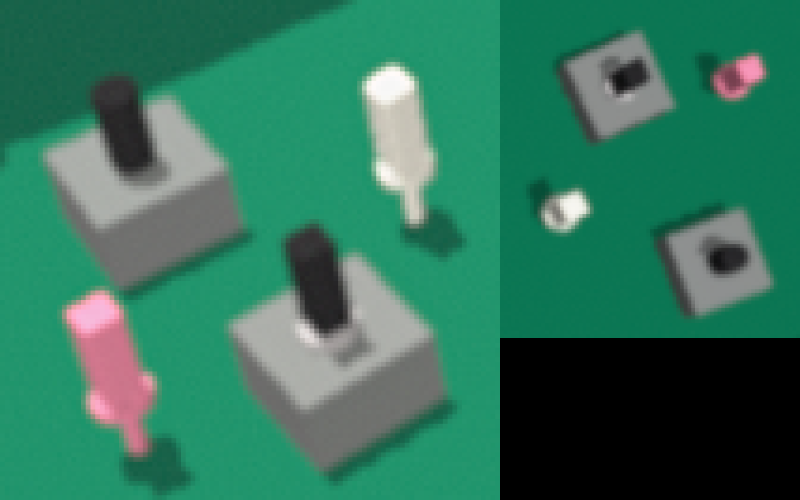

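The crop shows the square handle with the steel collar in the near stand (scene ~(162,285), top (378,171)), at world (0.612, -0.229). The far stand holds the round gauge. I'm moving above the pin.

Request:
step_arm(steps=[1,0.91,-0.42,0,0,1,0.91,-0.42,0,0,1,0.91,-0.42,0,0,1,0.91,-0.42,0,0,1,0.91,-0.42,0,0], grip_force=40)

```text
clock: 1.72
position: [0.3512, -0.534, 0.2393]
tool_rot: [[0.906, 0.424, 0.0], [0.424, -0.906, -0.0], [-0.0, 0.0, -1.0]]
wrist_force: [-0.7, -0.6, -0.0]
gripper_width: 0.996
finger_force: 0.0
```

Request:
step_arm(steps=[1,0.91,-0.42,0,0,1,0.91,-0.42,0,0,1,0.91,-0.42,0,0,1,0.91,-0.42,0,0,1,0.91,-0.42,0,0])

```text
clock: 2.13
position: [0.4159, -0.4573, 0.2394]
tool_rot: [[0.906, 0.424, 0.0], [0.424, -0.906, -0.0], [0.0, 0.0, -1.0]]
wrist_force: [1.1, 0.0, 0.3]
gripper_width: 1.001
finger_force: 0.0
```

Request:
step_arm(steps=[1,0.91,-0.42,0,0,1,0.91,-0.42,0,0,1,0.91,-0.42,0,0,1,0.91,-0.42,0,0,1,0.91,-0.42,0,0])

```text
clock: 2.55
position: [0.4806, -0.3807, 0.2394]
tool_rot: [[0.906, 0.424, 0.0], [0.424, -0.906, -0.0], [0.0, 0.0, -1.0]]
wrist_force: [-0.2, -0.2, -1.3]
gripper_width: 1.0
finger_force: 0.0
```

Request:
step_arm(steps=[1,0.91,-0.42,0,0,1,0.91,-0.42,0,0,1,0.91,-0.42,0,0,1,0.91,-0.42,0,0,1,0.91,-0.42,0,0])

```text
clock: 2.97
position: [0.5452, -0.304, 0.2394]
tool_rot: [[0.906, 0.424, 0.0], [0.424, -0.906, -0.0], [0.0, 0.0, -1.0]]
wrist_force: [0.1, 0.5, 0.3]
gripper_width: 1.0
finger_force: 0.0
```

Request:
step_arm(steps=[1,0.91,-0.42,0,0.1,1,0.91,-0.42,0,0.1,1,0.91,-0.42,0,0.1,1,0.91,-0.42,0,0.08,1,0.91,-0.42,0,0])

```text
clock: 3.38
position: [0.6116, -0.229, 0.2394]
tool_rot: [[0.924, 0.382, 0.0], [0.382, -0.924, -0.0], [0.0, 0.0, -1.0]]
wrist_force: [-0.6, -0.4, 0.3]
gripper_width: 1.0
finger_force: 0.0
```

Request:
step_arm(steps=[1,0,0,0,0,1,0,0,0,0,1,0,0,0,0,1,0,0,0,0,1,0,0,0,0])

```text
clock: 3.8
position: [0.6106, -0.2304, 0.2394]
tool_rot: [[0.924, 0.381, 0.0], [0.381, -0.924, -0.0], [0.0, 0.0, -1.0]]
wrist_force: [0.1, -0.3, -0.0]
gripper_width: 1.001
finger_force: 0.0
```

Run:
```python
from h import *
s=robot.state();print(s["clock"],s["position"],np.round(s["tool_rot"],3),s["dq"],s["wrist_force"])
a=robot.read_camera("wrist");cv2.imwrite("pics/d.png",a[:,:,::-1])
for l in("pin","pin_handle","stand"):
    print(l,[(np.round(d["centre"],4).tolist(),round(d["confidence"],2)) for d in robot.pinpoint(l,"wrist")[:4]])
```

```text
3.8 [ 0.61055982 -0.23044419  0.23942043] [[ 0.924  0.381  0.   ]
 [ 0.381 -0.924 -0.   ]
 [ 0.     0.    -1.   ]] [0.00368119 0.00105592 0.00059558 0.00220856 0.00038188 0.00186207] [ 9.91769063e-02 -2.96532962e-01 -2.40906033e-04]
pin [([0.6172, -0.3194, -0.0002], 0.83), ([0.5161, -0.1791, 0.0001], 0.78), ([0.6126, -0.2273, 0.0124], 0.59)]
pin_handle [([0.6106, -0.2304, 0.0701], 0.94), ([0.5127, -0.1809, 0.061], 0.78), ([0.6157, -0.3208, 0.0553], 0.68)]
stand [([0.6142, -0.2281, 0.0127], 0.74), ([0.6118, -0.2275, -0.0019], 0.69)]
```

View pics/d.png

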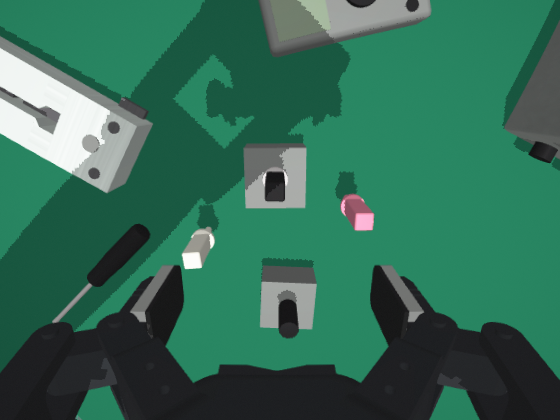

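The wrist picture shows the pin's stand with its top around (245..306, 150..208) and the handle at (275,187). Both look square to the tool. The gauge is at (288,310). I'll compute the axis position from the stand top and the handle.

Run:
```python
from h import *
im=cv2.imread("pics/d.png")
g=cv2.cvtColor(im,6)[135:215,235:315]
R=np.array(robot.state()["tool_rot"]);p0=np.array(robot.state()["position"])
hsv=cv2.cvtColor(im,40)
st=((hsv[:,:,1]<60)).astype(np.uint8);st[:, :235]=0;st[:,315:]=0;st[:135]=0;st[215:]=0
c=max(cv2.findContours(st,0,1)[0],key=cv2.contourArea);r=cv2.minAreaRect(c);print(r,cv2.boundingRect(c))
x,y,w,h=cv2.boundingRect(c)
for q in((x,y),(x+w,y),(x+w,y+h),(x,y+h),(x+w/2,y+h/2)): print(q,onz("wrist",q,.04))
bl=((im.max(2)<50)).astype(np.uint8);bl[:, :250]=0;bl[:,300:]=0;bl[:160]=0;bl[212:]=0
x,y,w,h=cv2.boundingRect(bl);print(x,y,w,h)
print("handle bottom-row (top face near edge)",onz("wrist",(x+w/2,y+h),.095),onz("wrist",(x+w/2,y+h-w/2),.095))
```

```text
((274.5, 175.0), (64.0, 61.0), 90.0) (244, 143, 62, 65)
(244, 143) [ 0.63577227 -0.18495686  0.04      ]
(306, 143) [ 0.65961626 -0.24278863  0.04      ]
(306, 208) [ 0.59670196 -0.27065904  0.04      ]
(244, 208) [ 0.57146712 -0.20939317  0.04      ]
(275.0, 175.5) [ 0.61676067 -0.22658799  0.04      ]
266 172 19 29
handle bottom-row (top face near edge) [ 0.60639736 -0.23146381  0.095     ] [ 0.61443497 -0.22815539  0.095     ]
```

Request:
step_arm(steps=[0.7,0.2,-0.04,0.9,0,0.7,0,0,0.9,0,0.7,0,0,0.9,0,0.7,0,0,0.9,0,0.7,0,0,0.9,0])

```text
clock: 4.42
position: [0.6143, -0.2277, 0.1485]
tool_rot: [[0.924, 0.382, 0.0], [0.382, -0.924, -0.0], [0.0, 0.0, -1.0]]
wrist_force: [0.0, -0.4, 0.6]
gripper_width: 0.7
finger_force: 0.0
```

Request:
step_arm(steps=[0.7,0,0,0.9,0,0.7,0,0,0.9,0,0.7,0,0,0.9,0,0.7,0,0,0.9,0,0.7,0,0,0.8,0])

```text
clock: 4.83
position: [0.6141, -0.2276, 0.0601]
tool_rot: [[0.924, 0.382, -0.0], [0.382, -0.924, 0.0], [-0.0, -0.0, -1.0]]
wrist_force: [0.3, 0.0, -0.7]
gripper_width: 0.702
finger_force: 0.0
```

Request:
step_arm(steps=[0.7,0,0,0,0,0.5,0,0,0,0,0.3,0,0,0,0,0,0,0,0,0,0,0,0,0,0])

```text
clock: 5.25
position: [0.6149, -0.2278, 0.0629]
tool_rot: [[0.924, 0.382, 0.002], [0.382, -0.924, -0.001], [0.001, 0.001, -1.0]]
wrist_force: [-0.7, -0.7, 2.2]
gripper_width: 0.207
finger_force: 39.1
```

Request:
step_arm(steps=[0,0,0,0,0,0,0,0,0,0,0,0,0,0,0,0,0,0,0,0,0,0,0,0,0])

```text
clock: 5.67
position: [0.6149, -0.2278, 0.0628]
tool_rot: [[0.924, 0.382, 0.002], [0.382, -0.924, -0.001], [0.001, 0.001, -1.0]]
wrist_force: [0.1, 0.1, 6.7]
gripper_width: 0.205
finger_force: 39.6
```

Request:
step_arm(steps=[0,0,0,-0.2,0,0,0,0,-0.4,0,0,0,0,-0.7,0,0,0,0,-1,0,0,0,0,-1,0])

```text
clock: 6.08
position: [0.6143, -0.2275, 0.1291]
tool_rot: [[0.924, 0.382, -0.0], [0.382, -0.924, 0.0], [-0.0, -0.0, -1.0]]
wrist_force: [-0.4, -0.4, -0.5]
gripper_width: 0.205
finger_force: 39.0
```

Request:
step_arm(steps=[0,0,0,-0.7,0,0,0,0,0,0,0,0,0,0,0,0,0,0,0,0,0,0,0,0,0])

```text
clock: 6.5
position: [0.6139, -0.2273, 0.1399]
tool_rot: [[0.924, 0.382, -0.002], [0.382, -0.924, 0.001], [-0.001, -0.001, -1.0]]
wrist_force: [0.5, 0.6, -2.5]
gripper_width: 0.205
finger_force: 39.0
```

Run:
```python
from h import *
s=robot.state();print(s["clock"],s["position"],s["wrist_force"],s["moment"])
a=robot.read_camera("wrist");b=robot.read_camera("top");c=robot.read_camera("scene")
cv2.imwrite("pics/e.png",np.hstack([cv2.resize(c[200:320,80:240],(400,300)),cv2.resize(a,(400,300))])[:,:,::-1])
cv2.imwrite("pics/top2.png",b[:,:,::-1]);cv2.imwrite("pics/w2.png",a[:,:,::-1])
for cam in("scene","top","wrist"):
  for l in("pin","pin_handle","pocket","channel","fixture"):
    print(cam,l,[(np.round(d["centre"],4).tolist(),round(d["confidence"],2)) for d in robot.pinpoint(l,cam)[:3]])
```

```text
6.5 [ 0.61391236 -0.22733914  0.13986115] [ 0.47418826  0.55268789 -2.48614171] [-0.03923636  0.01441268  0.02540448]
scene pin [([0.6088, -0.2283, 0.0863], 0.86), ([0.6106, -0.3146, 0.0046], 0.57), ([0.5128, -0.1829, 0.0039], 0.5)]
scene pin_handle [([0.6091, -0.3177, 0.0622], 0.84), ([0.6125, -0.2312, 0.1489], 0.78), ([0.5146, -0.1773, 0.0634], 0.7)]
scene pocket [([0.5818, 0.0087, 0.0469], 0.59)]
scene channel [([0.5957, 0.0797, 0.0455], 0.61), ([0.5493, 0.447, 0.0057], 0.23)]
scene fixture [([0.5912, 0.0703, 0.0008], 0.94)]
top pin [([0.5143, -0.1767, 0.0035], 0.61), ([0.6174, -0.3163, -0.0006], 0.4)]
top pin_handle [([0.6136, -0.3168, 0.0594], 0.6), ([0.5156, -0.1834, 0.0632], 0.52)]
top pocket [([0.5835, 0.0111, 0.0458], 0.59)]
top channel []
top fixture [([0.5904, 0.073, -0.0005], 0.58)]
wrist pin [([0.5157, -0.1758, -0.0002], 0.8), ([0.6118, -0.2275, 0.0879], 0.62), ([0.6184, -0.3181, -0.0007], 0.6)]
wrist pin_handle [([0.6118, -0.2297, 0.1474], 0.92), ([0.5123, -0.1813, 0.0593], 0.85), ([0.6178, -0.3198, 0.0578], 0.65)]
wrist pocket []
wrist channel []
wrist fixture []
```

View pics/e.png

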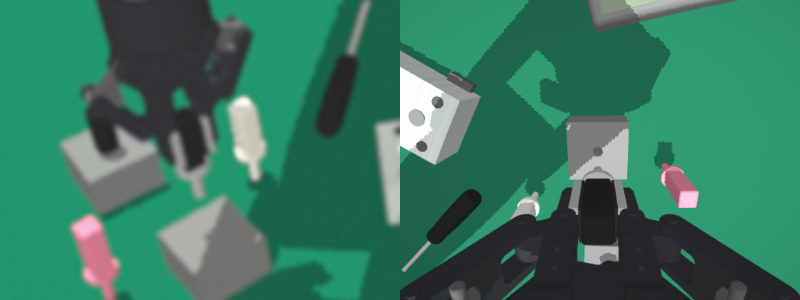

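The pin is held: its tip is about 86 mm up and its stand is empty. Next I move beside the pocket with yaw matched to the fixture.

Request:
step_arm(steps=[0,0.04,-0.4,-0.3,0,0,0.04,-0.8,-0.3,0,0,0.04,-0.9,-0.3,0,0,0.04,-0.9,-0.1,0,0,0.04,-0.9,0,0])

```text
clock: 7.82
position: [0.5878, -0.1521, 0.1625]
tool_rot: [[0.924, 0.382, 0.001], [0.382, -0.924, -0.0], [0.001, 0.001, -1.0]]
wrist_force: [0.4, 0.7, -0.4]
gripper_width: 0.203
finger_force: 39.1
```

Request:
step_arm(steps=[0,0.04,-0.9,0,0,0,0.04,-0.9,0,0,0,0.04,-0.9,0,0,0,0.04,-0.9,0,0,0,0.04,-0.9,0,0])

```text
clock: 8.23
position: [0.5566, -0.0674, 0.161]
tool_rot: [[0.924, 0.383, -0.0], [0.383, -0.924, 0.0], [-0.0, -0.0, -1.0]]
wrist_force: [-0.1, -0.1, -1.1]
gripper_width: 0.203
finger_force: 39.1
```

Request:
step_arm(steps=[0,0.04,-0.9,0,0,0,0.04,-0.9,0,0,0,0.04,-0.9,0,0,0,0.04,-0.9,0,0,0,0.04,-0.9,0,0])

```text
clock: 8.65
position: [0.5258, 0.0171, 0.161]
tool_rot: [[0.924, 0.383, -0.0], [0.383, -0.924, 0.0], [-0.0, -0.0, -1.0]]
wrist_force: [0.5, -0.2, -0.8]
gripper_width: 0.207
finger_force: 39.1
```

Request:
step_arm(steps=[0,0,0,0,0.9,0,0,0,0,0.9,0,0,0,0,0.9,0,0,0,0,0.9,0,0,0,0,0.87])

```text
clock: 9.07
position: [0.5261, 0.0164, 0.161]
tool_rot: [[0.989, -0.149, -0.0], [-0.149, -0.989, 0.0], [-0.0, 0.0, -1.0]]
wrist_force: [0.1, -1.0, -1.4]
gripper_width: 0.206
finger_force: 39.2
```

Request:
step_arm(steps=[0,0,0,0,0,0,0,0,0,0,0,0,0,0,0,0,0,0,0,0,0,0,0,0,0])

```text
clock: 9.48
position: [0.5268, 0.0156, 0.1613]
tool_rot: [[0.99, -0.142, -0.0], [-0.142, -0.99, 0.0], [-0.0, -0.0, -1.0]]
wrist_force: [-0.0, -0.7, -0.8]
gripper_width: 0.205
finger_force: 39.2
```

Run:
```python
from h import *
s=robot.state();print(s["clock"],s["position"],s["wrist_force"],s["tool_rot"])
a=robot.read_camera("wrist");cv2.imwrite("pics/f.png",a[:,:,::-1])
for cam in("wrist",):
  for l in("pin","pin_handle","pocket","channel","fixture"):
    print(cam,l,[(np.round(d["centre"],4).tolist(),round(d["confidence"],2)) for d in robot.pinpoint(l,cam)[:3]])
```

```text
9.4833 [0.5267636  0.01559059 0.16128597] [-0.0168986  -0.74418961 -0.80760648] [[ 9.89864785e-01 -1.42013053e-01 -1.74073230e-05]
 [-1.42013052e-01 -9.89864784e-01  4.03476351e-05]
 [-2.29607869e-05 -3.74666361e-05 -9.99999999e-01]]
wrist pin [([0.5179, -0.1734, -0.0018], 0.78), ([0.5259, 0.0142, 0.1113], 0.64)]
wrist pin_handle [([0.5086, -0.1817, 0.059], 0.76), ([0.5279, 0.0163, 0.1674], 0.72)]
wrist pocket [([0.5846, 0.0094, 0.0447], 0.73)]
wrist channel [([0.5939, 0.0852, 0.0464], 0.57)]
wrist fixture [([0.5897, 0.068, 0.0071], 0.91), ([0.5933, 0.0842, 0.0459], 0.55)]
```

View pics/f.png

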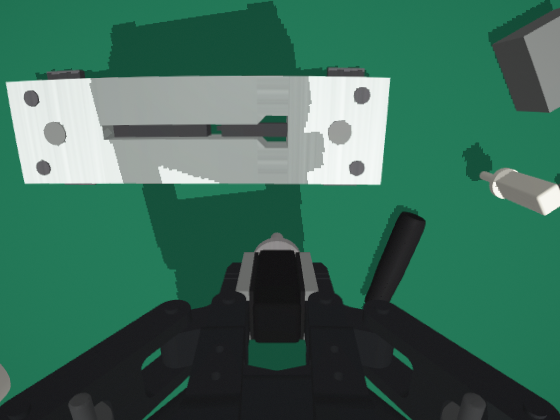

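The picture shows the channel across row ~131, the pocket at columns ~264–288, and a gap in the bar (the keyway) at columns ~210–221. I'll enlarge that area.

Run:
```python
from h import *
im=cv2.imread("pics/f.png");c=im[105:155,95:295]
c=np.clip(c.astype(float)*1.5,0,255).astype(np.uint8)
cv2.imwrite("pics/g.png",cv2.resize(c,(800,200),interpolation=cv2.INTER_NEAREST))
R=np.array(robot.state()["tool_rot"])
g=cv2.cvtColor(im,6)
print(g[131,96:296].tolist());print(g[105:155,150].tolist());print(g[105:155,275].tolist())
```

```text
[237, 238, 236, 234, 235, 234, 217, 116, 118, 118, 118, 117, 117, 118, 116, 107, 105, 104, 66, 67, 68, 67, 67, 67, 67, 67, 67, 67, 67, 67, 67, 68, 67, 66, 67, 67, 67, 66, 67, 67, 67, 67, 66, 67, 66, 67, 67, 66, 66, 67, 67, 67, 66, 67, 67, 66, 66, 67, 67, 66, 66, 66, 67, 66, 67, 66, 68, 68, 68, 68, 68, 68, 67, 67, 68, 68, 68, 68, 68, 68, 68, 68, 68, 68, 69, 68, 67, 69, 67, 68, 67, 69, 68, 68, 69, 68, 67, 68, 69, 68, 68, 68, 67, 68, 68, 68, 68, 67, 68, 69, 62, 48, 44, 45, 47, 56, 61, 60, 60, 61, 61, 60, 60, 60, 60, 66, 69, 70, 69, 69, 68, 69, 69, 69, 69, 69, 70, 69, 70, 69, 69, 69, 70, 69, 69, 70, 69, 69, 68, 68, 69, 69, 67, 68, 68, 68, 68, 68, 69, 69, 69, 69, 69, 69, 68, 69, 69, 69, 68, 68, 69, 69, 69, 68, 68, 69, 68, 68, 68, 68, 68, 68, 67, 69, 68, 68, 68, 68, 68, 68, 67, 103, 159, 166, 167, 167, 166, 167, 168, 167]
[163, 162, 162, 162, 163, 163, 163, 163, 163, 163, 163, 163, 163, 163, 163, 163, 164, 163, 163, 139, 81, 67, 66, 67, 67, 66, 67, 67, 67, 67, 66, 77, 114, 124, 149, 161, 163, 164, 163, 164, 164, 163, 164, 163, 163, 163, 163, 163, 163, 163]
[166, 167, 166, 165, 165, 166, 165, 166, 166, 168, 152, 60, 60, 61, 60, 60, 60, 56, 58, 68, 68, 68, 68, 68, 68, 68, 68, 67, 69, 68, 68, 67, 63, 61, 60, 61, 94, 119, 126, 125, 124, 124, 131, 157, 166, 163, 162, 162, 163, 163]
```

View pics/g.png

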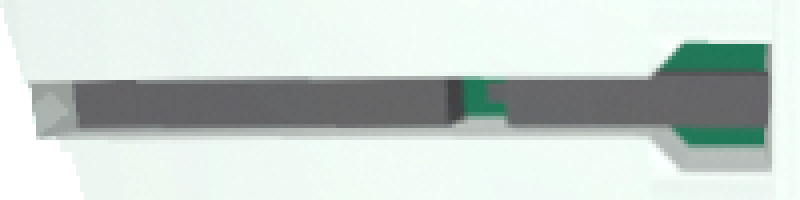

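```bash
cat > m.py <<'E'
from h import *
P=lambda u,v,z=.045:onz("wrist",(u,v),z)[:2]
a1,a2=P(150,124.2),P(150,139.3);b1,b2=P(250,123.7),P(250,139.3);p1,p2=P(275,115.2),P(275,147.8)
print("chan w",np.linalg.norm(a1-a2),np.linalg.norm(b1-b2),"pocket w",np.linalg.norm(p1-p2))
ca,cb=(a1+a2)/2,(b1+b2)/2;yv=(ca-cb)/np.linalg.norm(ca-cb);xv=np.array([yv[1],-yv[0]])
print("yaw",np.degrees(np.arctan2(-yv[0],yv[1])))
e0=P(287.2,131.5);e1=P(102.7,131.5);print("len",(e1-e0)@yv, "should .142")
mid=(e0+e1)/2  # fixture y=0
O=cb+yv*((mid-cb)@yv);print("origin",O,"pocket",O-.059*yv,"pocket centre x off",((p1+p2)/2-O)@xv)
for u in(206.5,222): print("key",(P(u,130,.027)-O)@yv)
s=robot.state();t=np.array(s["position"])[:2];R=np.array(s["tool_rot"])
print("delta tool to pocket",R[:2,:2].T@(O-.059*yv-t))
E
python3 m.py
```

```text
chan w 0.011325995242560987 0.011526975690053117 pocket w 0.024080469516519633
yaw -8.587301430288127
len 0.14100034927664734 should .142
origin [0.59358339 0.06900571] pocket [0.58477374 0.01066713] pocket centre x off -3.4124294547493865e-05
key -0.006129630139664282
key -0.018663685949649945
delta tool to pocket [ 0.05798333 -0.00359155]
```

Run:
```python
from h import *
im=cv2.imread("pics/f.png")
print(im[225:255,276].tolist())
for r in (241,): print([ (u,im[r,u].tolist()) for u in range(252,302,2)])
c=robot.calibration("wrist");T=wristT(c)
s=robot.state();t=np.array(s["position"]);R=np.array(s["tool_rot"])
def proj(d):
    p=t+R@np.array(d);q=T[:3,:3]@p+T[:3,3];x=q[:2]/q[2];x=x*(1+c["k1"]*x@x);return np.array(c["K"])[:2,:2]@x+np.array(c["K"])[:2,2]
print("collar bottom front",proj([.013,0,.0228]),"collar top front",proj([.013,0,.0178]),"shank tip front",proj([.003,0,.0538]),proj([.004,0,.052]), "collar sides",proj([0,.013,.0178]),proj([0,-.013,.0178]),"1mm fwd",proj([.014,0,.0228]))
```

```text
[[59, 81, 22], [58, 80, 21], [59, 81, 22], [59, 80, 22], [58, 80, 21], [59, 81, 22], [58, 80, 21], [77, 90, 55], [99, 101, 99], [103, 103, 106], [103, 103, 106], [103, 103, 106], [106, 106, 108], [107, 107, 109], [107, 108, 109], [108, 108, 110], [136, 135, 139], [141, 140, 144], [141, 141, 143], [141, 141, 143], [142, 141, 143], [141, 141, 143], [141, 140, 143], [141, 140, 143], [114, 114, 116], [49, 49, 50], [21, 19, 21], [20, 18, 19], [22, 20, 20], [18, 17, 18]]
[(252, [59, 80, 22]), (254, [59, 80, 23]), (256, [60, 82, 24]), (258, [58, 81, 22]), (260, [59, 80, 22]), (262, [75, 89, 53]), (264, [100, 102, 100]), (266, [106, 106, 108]), (268, [106, 107, 108]), (270, [112, 112, 114]), (272, [121, 122, 123]), (274, [125, 125, 129]), (276, [136, 135, 139]), (278, [135, 135, 137]), (280, [126, 126, 128]), (282, [114, 113, 117]), (284, [107, 107, 108]), (286, [104, 105, 107]), (288, [104, 104, 106]), (290, [99, 101, 98]), (292, [60, 81, 27]), (294, [59, 81, 22]), (296, [59, 80, 21]), (298, [59, 81, 22]), (300, [58, 80, 22])]
collar bottom front [276.88904876 234.67809339] collar top front [276.90799066 238.45276664] shank tip front [276.79279623 230.71345108] [276.79748929 230.26599674] collar sides [302.2152758  261.81634139] [251.59330313 261.8528179 ] 1mm fwd [276.88911555 232.87310894]
```

Measured in the wrist picture, the pin axis sits about 1 mm behind the TCP along tool x. Moving over the pocket, then down in stages.

Request:
step_arm(steps=[0,0.5,-0.18,0,0.05,0,0.9,0,0,0,0,0.9,0,0,0,0,0.66,0,0,0,0,0,0,0,0])

```text
clock: 10.2
position: [0.588, 0.01, 0.1608]
tool_rot: [[0.989, -0.15, -0.0], [-0.15, -0.989, -0.0], [-0.0, 0.0, -1.0]]
wrist_force: [0.6, 0.0, -0.7]
gripper_width: 0.207
finger_force: 39.2
```

Request:
step_arm(steps=[0,0,0,0.5,0,0,0,0,0.6,0,0,0,0,0.5,0,0,0,0,0.4,0,0,0,0,0,0])

```text
clock: 10.62
position: [0.5847, 0.0103, 0.1187]
tool_rot: [[0.989, -0.15, -0.003], [-0.15, -0.989, 0.0], [-0.003, 0.0, -1.0]]
wrist_force: [0.4, 0.9, -0.6]
gripper_width: 0.208
finger_force: 39.2
```

Run:
```python
from h import *
s=robot.state();print(s["clock"],s["position"],s["wrist_force"])
t=np.array(s["position"])[:2]-[.59358,.06901];th=np.radians(-8.5);x=np.array([np.cos(th),np.sin(th)]);y=np.array([-x[1],x[0]]);print("fixture xy of TCP",t@x,t@y)
a=robot.read_camera("wrist");b=robot.read_camera("scene")
cv2.imwrite("pics/i.png",np.hstack([cv2.resize(b[200:300,210:370],(400,300)),cv2.resize(a[140:380,140:460],(400,300))])[:,:,::-1])
```

```text
10.6167 [0.58470193 0.01034177 0.11871663] [ 0.40290263  0.93373137 -0.64844977]
fixture xy of TCP -0.00010883624351997968 -0.05933607665598138
```

View pics/i.png

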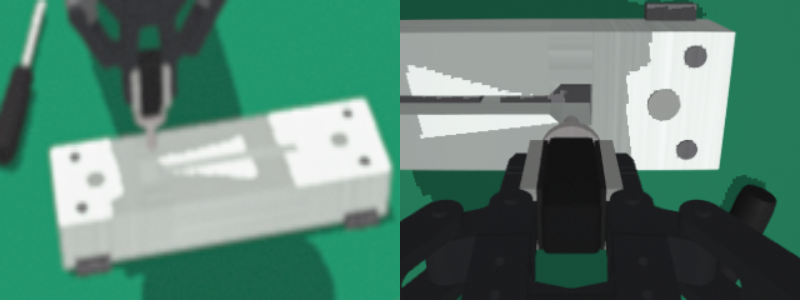

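The pin hangs over the pocket (wrist crop: pocket at (570,100), pin tip at (571,122)). Continuing down to just above the bar.

Request:
step_arm(steps=[0,0.05,0,0.4,0,0,0,0,0.5,0,0,0,0,0.4,0,0,0,0,0.3,0,0,0,0,0.1,0])

```text
clock: 11.13
position: [0.5864, 0.0101, 0.0856]
tool_rot: [[0.989, -0.15, -0.002], [-0.15, -0.989, 0.0], [-0.002, 0.0, -1.0]]
wrist_force: [0.2, 0.4, -0.8]
gripper_width: 0.205
finger_force: 39.2
```

Request:
step_arm(steps=[0,0,0,0.02,0,0,0,0,0.02,0,0,0,0,0.02,0,0,0,0,0.02,0,0,0,0,0.02,0])

```text
clock: 11.55
position: [0.587, 0.0101, 0.0856]
tool_rot: [[0.989, -0.15, 0.0], [-0.15, -0.989, -0.0], [0.0, -0.0, -1.0]]
wrist_force: [0.4, -0.7, -0.3]
gripper_width: 0.207
finger_force: 39.2
```

Request:
step_arm(steps=[0,0,0,0.05,0,0,0,0,0.05,0,0,0,0,0.05,0,0,0,0,0,0,0,0,0,0,0])

```text
clock: 11.97
position: [0.5869, 0.0101, 0.0822]
tool_rot: [[0.989, -0.15, -0.0], [-0.15, -0.989, 0.0], [-0.0, 0.0, -1.0]]
wrist_force: [-0.4, -0.0, -0.8]
gripper_width: 0.203
finger_force: 39.2
```

Request:
step_arm(steps=[0,0,0,0.05,0,0,0,0,0,0,0,0,0,0.05,0,0,0,0,0,0,0,0,0,0,0])

```text
clock: 12.38
position: [0.587, 0.0101, 0.0804]
tool_rot: [[0.989, -0.15, 0.0], [-0.15, -0.989, -0.0], [0.0, -0.0, -1.0]]
wrist_force: [0.1, 0.1, 1.1]
gripper_width: 0.209
finger_force: 39.3
```

Request:
step_arm(steps=[0,0,0,0.05,0,0,0,0,0,0,0,0,0,0.03,0,0,0,0,0,0,0,0,0,0,0])

```text
clock: 12.8
position: [0.587, 0.01, 0.0788]
tool_rot: [[0.989, -0.15, 0.0], [-0.15, -0.989, -0.0], [0.0, 0.0, -1.0]]
wrist_force: [-0.1, -0.6, 2.3]
gripper_width: 0.205
finger_force: 39.7
```

Request:
step_arm(steps=[0,-0.03,-0.1,0,0,0,0,-0.1,0,0,0,0,-0.1,0,0,0,0,-0.1,0,0,0,0,-0.1,0,0])

```text
clock: 13.22
position: [0.5879, 0.0203, 0.0788]
tool_rot: [[0.989, -0.15, 0.0], [-0.15, -0.989, -0.0], [0.0, 0.0, -1.0]]
wrist_force: [-1.0, -2.4, 3.1]
gripper_width: 0.211
finger_force: 39.7
```

Request:
step_arm(steps=[0,0,-0.1,0,0,0,0,-0.1,0,0,0,0,-0.1,0,0,0,0,-0.1,0,0,0,0,-0.1,0,0])

```text
clock: 13.63
position: [0.5893, 0.0301, 0.0787]
tool_rot: [[0.989, -0.15, 0.0], [-0.15, -0.989, 0.0], [0.0, -0.0, -1.0]]
wrist_force: [-0.9, -3.2, 2.7]
gripper_width: 0.197
finger_force: 39.7
```

Request:
step_arm(steps=[0,0,-0.1,0,0,0,0,-0.1,0,0,0,0,-0.1,0,0,0,0,-0.1,0,0,0,0,-0.1,0,0])

```text
clock: 14.05
position: [0.5908, 0.04, 0.0787]
tool_rot: [[0.989, -0.15, 0.0], [-0.15, -0.989, -0.0], [0.0, 0.0, -1.0]]
wrist_force: [-0.4, -2.8, 3.1]
gripper_width: 0.205
finger_force: 39.7
```

Request:
step_arm(steps=[0,0,-0.1,0,0,0,0,-0.1,0,0,0,0,-0.1,0,0,0,0,-0.1,0,0,0,0,-0.05,0,0])

```text
clock: 14.47
position: [0.5922, 0.049, 0.0787]
tool_rot: [[0.989, -0.15, -0.0], [-0.15, -0.989, 0.0], [-0.0, -0.0, -1.0]]
wrist_force: [-0.1, -1.2, 2.5]
gripper_width: 0.206
finger_force: 39.7
```

Request:
step_arm(steps=[0,0,-0.05,0,0,0,0,-0.05,0,0,0,0,-0.05,0,0,0,0,-0.05,0,0,0,0,-0.05,0,0])

```text
clock: 14.88
position: [0.5929, 0.0537, 0.0787]
tool_rot: [[0.989, -0.15, -0.0], [-0.15, -0.989, -0.0], [-0.0, 0.0, -1.0]]
wrist_force: [0.1, -2.5, 3.2]
gripper_width: 0.204
finger_force: 39.7
```

Request:
step_arm(steps=[0,0,-0.03,0,0,0,0,-0.03,0,0,0,0,-0.03,0,0,0,0,0,0,0,0,0,0,0,0])

```text
clock: 15.3
position: [0.593, 0.0556, 0.0785]
tool_rot: [[0.989, -0.15, -0.0], [-0.15, -0.989, 0.0], [-0.0, -0.0, -1.0]]
wrist_force: [0.5, 0.2, -0.5]
gripper_width: 0.203
finger_force: 39.3
```

Vertical force and drag have both vanished, so the pin is over the keyway. Moving 0.4 mm further towards the measured centre, then lowering.

Request:
step_arm(steps=[0,0,-0.02,0.05,0,0,0,0,0.05,0,0,0,0,0.05,0,0,0,0,0.05,0,0,0,0,0,0])

```text
clock: 15.72
position: [0.5931, 0.0558, 0.0744]
tool_rot: [[0.989, -0.15, -0.0], [-0.15, -0.989, -0.0], [-0.0, 0.0, -1.0]]
wrist_force: [-0.2, -0.2, -0.9]
gripper_width: 0.208
finger_force: 39.3
```

Request:
step_arm(steps=[0,0,0,0.05,0,0,0,0,0.05,0,0,0,0,0.05,0,0,0,0,0.05,0,0,0,0,0,0])

```text
clock: 16.13
position: [0.5931, 0.0558, 0.0704]
tool_rot: [[0.989, -0.15, -0.0], [-0.15, -0.989, -0.0], [-0.0, 0.0, -1.0]]
wrist_force: [0.4, -0.5, -1.9]
gripper_width: 0.207
finger_force: 39.3
```

Request:
step_arm(steps=[0,0,0,0.05,0,0,0,0,0,0,0,0,0,0.03,0,0,0,0,0,0,0,0,0,0,0])

```text
clock: 16.55
position: [0.5932, 0.0559, 0.0691]
tool_rot: [[0.989, -0.15, -0.0], [-0.15, -0.989, -0.0], [-0.0, 0.0, -1.0]]
wrist_force: [0.3, 0.5, -0.4]
gripper_width: 0.205
finger_force: 39.3
```

Request:
step_arm(steps=[0,0,0,0.03,0,0,0,0,0,0,0,0,0,0.03,0,0,0,0,0,0,0,0,0,0,0])

```text
clock: 16.97
position: [0.5932, 0.0558, 0.0679]
tool_rot: [[0.989, -0.15, -0.0], [-0.15, -0.989, -0.0], [-0.0, 0.0, -1.0]]
wrist_force: [-0.8, 0.2, -1.3]
gripper_width: 0.206
finger_force: 39.4
```

Request:
step_arm(steps=[0,0,0,0.03,0,0,0,0,0,0,0,0,0,0,0,0,0,0,0,0,0,0,0,0,0])

```text
clock: 17.38
position: [0.5933, 0.0558, 0.0678]
tool_rot: [[0.989, -0.15, 0.0], [-0.15, -0.989, -0.0], [0.0, -0.0, -1.0]]
wrist_force: [-2.9, 0.7, 5.9]
gripper_width: 0.207
finger_force: 40.1
```

The collar is seated at the predicted height with about 7 N. Easing off and releasing.

Request:
step_arm(steps=[0,0,0,-0.02,0,0,0,0,0,0,0.25,0,0,0,0,0.35,0,0,0,0,0.5,0,0,0,0])

```text
clock: 17.8
position: [0.5932, 0.0558, 0.0676]
tool_rot: [[0.989, -0.15, -0.0], [-0.15, -0.989, 0.0], [-0.0, 0.0, -1.0]]
wrist_force: [-0.4, 0.5, 0.1]
gripper_width: 0.473
finger_force: 0.0
```

Request:
step_arm(steps=[0.6,0,0,0,0,0.6,0,0,0,0,0.6,0,0,-0.2,0,0.6,0,0,-0.5,0,0.6,0,0,-0.8,0])

```text
clock: 18.22
position: [0.5926, 0.0558, 0.0974]
tool_rot: [[0.989, -0.15, -0.002], [-0.15, -0.989, -0.0], [-0.002, 0.0, -1.0]]
wrist_force: [-0.5, -0.3, -0.3]
gripper_width: 0.6
finger_force: 0.0
```

Request:
step_arm(steps=[0.6,0,0,-0.9,0,0.6,0,0,-0.9,0,0.6,0,0,-0.9,0,0.6,-0.5,0,-0.5,0,0.6,-1,0,0,0])

```text
clock: 18.63
position: [0.565, 0.0602, 0.1653]
tool_rot: [[0.989, -0.15, 0.004], [-0.15, -0.989, 0.0], [0.004, -0.001, -1.0]]
wrist_force: [0.5, 0.4, 0.4]
gripper_width: 0.6
finger_force: 0.0
```

Request:
step_arm(steps=[0.6,-0.8,0,0,0,0.6,-0.4,0,0,0,0.6,0,0,0,0,0.6,0,0,0,0,0.6,0,0,0,0])

```text
clock: 19.05
position: [0.5404, 0.0638, 0.162]
tool_rot: [[0.989, -0.15, 0.0], [-0.15, -0.989, 0.0], [0.0, -0.0, -1.0]]
wrist_force: [-0.1, 0.5, 0.6]
gripper_width: 0.598
finger_force: 0.0
```

Run:
```python
from h import *
s=robot.state();print(s["clock"],s["position"],s["wrist_force"])
a=robot.read_camera("wrist");b=robot.read_camera("scene")
cv2.imwrite("pics/j.png",np.hstack([cv2.resize(b[200:300,210:370],(400,300)),cv2.resize(a,(400,300))])[:,:,::-1])
for l in("pin","pin_handle"):
  for cam in("wrist","scene"):
    print(cam,l,[(np.round(d["centre"],4).tolist(),round(d["confidence"],2)) for d in robot.pinpoint(l,cam)[:3]])
```

```text
19.05 [0.5404417  0.06384458 0.16197186] [-0.13562201  0.48538773  0.60895087]
wrist pin [([0.5178, -0.1759, -0.0005], 0.92), ([0.5906, 0.0545, 0.0175], 0.69), ([0.3972, -0.0668, -0.003], 0.58)]
scene pin [([0.5163, -0.1814, 0.0031], 0.85), ([0.6119, -0.318, 0.0017], 0.79), ([0.5904, 0.0576, 0.0161], 0.52)]
wrist pin_handle [([0.591, 0.0526, 0.0759], 0.72)]
scene pin_handle [([0.5165, -0.177, 0.0639], 0.8), ([0.6109, -0.319, 0.0638], 0.77), ([0.5932, 0.0553, 0.0754], 0.73)]
```

View pics/j.png

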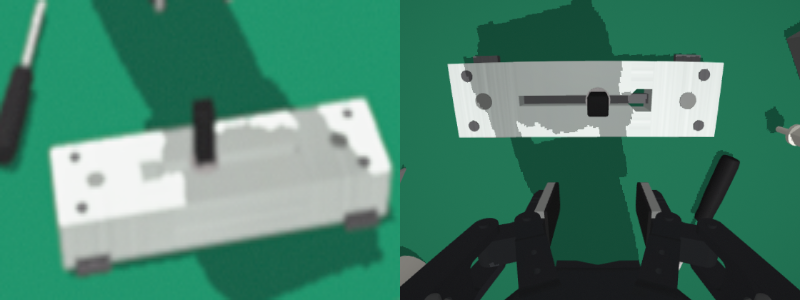

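The pin stands upright with its collar down at (597,103) in the wrist view, and the gripper is clear. Handing in.

```bash
python3 -c "
from cell import robot
print(robot.hand_in())"
```

```text
the job is handed in; nothing more can be done
None
```

The index pin is in the fixture's keyway at about y = -13 mm, upright with its collar down, released and clear of the gripper at about 19 s, and the job is handed in; no verdict came back.

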